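# Take the panel meters off their keyhole studs and pack them for calibration

### The job

The panel meters are going out for calibration: take every meter that hangs on the test stand off its keyhole studs (slide it up to the wide end of its slots, then draw it off), and set them all in the grey carrying case. Then put the lid on the case so that it sits fully home all round, and leave the screwdriver, the circuit board and the roll of masking tape where they lie.

Things in the scene. Friction and masses are not known exactly. Their poses are not given: they have to be found in the camera images.
- meter_1: panel meter, may be absent (None): black block 50 deep (x), 40 wide (y), 50 mm high, round white dial on its front (-x), 140 g. Origin: centre of the block's underside; z up as it hangs. A 3 mm steel ear on each side at the back: x +22..+25, |y| 20..44, z 4..47 mm, with a keyhole at |y| = 32 mm: wide hole 16 mm (z 10..26 mm), above it a slot 8 mm wide up to z = 40 mm.
- meter_2: meter like meter_1. Hold by the plain 40 mm sides. A meter hangs with the top of its slots on the stud shanks: raised 19.5 mm (+-2) the stud heads face the wide holes; then it comes straight out along its own -x, free after 9 mm.
- meter_3: meter like meter_1; one of the four may be absent. As all hang at the start: underside 50 mm above the bench, origin 26 mm in front of the panel, upright, with 1.5 mm of play.
- meter_4: meter like meter_1, may be absent (None)
- stand: fixed test stand: dark steel panel 380 wide (y), 112 mm high, 8 thick, on a grey foot 90 deep (x -30..+60) and 10 mm high. Origin: on the bench under the middle of the panel's front face; -x points out of the front, z up. Four hanging places at y = +138, +46, -46, -138 mm.
- studs (a point): point on the panel's face 87.5 mm above the bench, half way along the panel. Each hanging place is a pair of studs 32 mm either side of it, at this height: shank 5 mm thick standing 4.5 mm out of the face, then a head 11 mm wide and 4 mm thick.
- case: fixed open grey plastic case, outside 144 (x) x 208 (y) x 66 mm high, walls and floor 4 mm, inside 136 x 200 mm, no dividers: meters stand in it two abreast in two rows, at x +-34, y +-49 mm, their x along the case's. Origin: centre of its underside, z up.
- lid: loose flat lid, right way up on the bench: plate 144 (x) x 208 (y), z 6..10 mm; under it a round bead frame 128 x 192 mm, z 0..6 mm, that drops inside the case walls with 4 mm to spare; on top at the middle a grip bar 12 thick (x), 90 long (y), z 10..36 mm. 250 g. Origin: centre of its underside. Fits either way round; home, its origin is 60 mm above the case's.
- driver: small red screwdriver, 14x114x14 mm, loose bystander on the bench; origin: centre of its underside
- board: green circuit board, 50x70x16 mm, loose bystander on the bench; origin: centre of its underside
- masking_tape: roll of masking tape, 100x98x25 mm, lying flat, loose bystander on the bench; origin: centre of its underside

How it is judged:
By the outcome, as a careful person would: the job done as asked, in the order asked, and still so for the second after the job is handed in, with the robot touching nothing.
Of meter_1, meter_2, meter_3, meter_4 only 3 to 4 are there at a start; the rules pass over those that are not, and their reading is None.
At some moment in a run one of lid may be knocked a few centimetres aside while the robot is not near it.
Once in a run the grip may slacken for a moment while it holds something.
It also fails if it takes over 210 s, if anything falls off the work surface, if the arm or the gripper's body presses on something with over 40 N, if the wrist force passes 120 N, or if a joint passes its speed limit or range.

### The arm

A 7-joint arm with a two-finger parallel gripper is mounted at the origin on a cart in front of the work surface, level with it; the furniture and walls round the work are solid. World frame = base frame: x ahead of the robot, y to its left, z up, the work surface at z = 0. Lengths are in m, angles in rad, forces in N, time in s.
With the tool pointing down it reaches from about 0.4 to 0.85 m from the base axis. Payload 10.4 kg.
Tool frame: the origin (TCP) lies between the finger pads; the fingertips stand 11 mm ahead of it and the grasp point (between the pads) lies 8 mm behind it; z points along the fingers, y is the direction in which the jaws open and shut (so a half turn about z gives the same grasp; the last joint's range is limited). The gripper opens to 87 mm and grips with 3 to 60 N. Pads are 19 mm wide; open, the fingers measure 117 mm over their backs; the gripper's body (75 mm by 190 mm) begins 51 mm behind the grasp point.
Start: joints at [1.09, 0.332, -0.065, 1.46, 0.022, 1.35, -0.088], TCP at [0.276, -0.561, 0.234] pointing down, gripper open.
Joint ranges: [-2.6, 2.6], [-0.5, 2.12], [-1.47, 1.34], [0.16, 2.42], [-1.27, 4.41], [0.06, 2.06], [-2.6, 2.6]. Speed limits (rad/s): [2.22, 2.22, 2.79, 2.79, 3.14, 3.14, 3.14].

### API

Orientations are given as a unit quaternion [x, y, z, w].
In Python, from bench import r, eyes gives the robot as it stands.
- The arm moves only by the shell command python3 -m inch 'ROWS' [FORCE]. ROWS is a JSON object of lists of equal length, an entry for each row: "translation": the shift along the world's x, y, z scaled (see below), a list of three; "rot": the turn, a rotation vector about the world's x, y, z scaled (see below), a list of three; "jaw": the finger opening in mm, from 0 to 87. In form: {"translation": [[tx, ty, tz], ...], "rot": [[ax, ay, az], ...], "jaw": [jaw, ...]}. A call has 1 to 20 rows; each row is the pose to reach, as a shift and turn from the pose measured when the call began; what a row does not reach only later rows make up. The controller multiplies each number of a shift by 100 mm and each number of a turn by 60 degrees. A row lasts 1/10 s, in which the tool goes at most 50 mm and 8.59 degrees, less where a joint would pass 70% of its speed; a pose out of reach is approached as far as the arm can. A call with a number of a shift or a turn outside -1 to 1 is refused whole. A call with a gripper value outside its range is refused whole. The fingers move at their own pace and stop on an object; FORCE is the grip in N (left out, the last holds). Time passes only in rows, so rows that repeat a pose let the fingers close. It gives the time, the measured TCP pose, the force and the opening at its end, in the units of the state.
- r.read_state(): the state, without advancing time (a new reading comes with each control period).
- eyes.camera(name): name is "scene" or "top" or "wrist"; returns the picture (400x640x3 uint8, blue, green, red); there is no depth.
- eyes.calibration(name): a dict with "fx", "fy", "cx", "cy" (pixels), "R" (3x3) and "t" (3): a world point X has camera coordinates R X + t; the wrist camera has in their place "hand_eye" (4x4, takes a point from camera to tool coordinates, whose origin is the TCP and whose axes are the flange's). Camera axes: x right, y down, z forward; pixel columns grow to the right and rows downward; lengths in m; the calibration is good to about 2 mm. The wrist camera is an equidistant fisheye: a pixel r from the principal point sees the ray r / f radians off the axis. A picture is of the moment at which its call begins: read the wrist's pose just before it. calibration takes no time and is no camera call.
- r.close_job(): hands the job in, once; it reports no verdict.
The state is a dict: "time": time; "joint_positions": joint angles; "joint_vel": joint speeds; "joint_torque": joint torques, N m; "ee_pos": TCP position; "eef_rot": TCP orientation; "ft_force": force on the tool from outside, world axes, zero at the start; "torque": the same for the moment, N m; "width": finger opening in m.
Only numpy, scipy, OpenCV 4.12 (cv2) and the standard library are available. Lean on these libraries where they do the work, as an engineer would, in place of code of your own. Each camera call takes 0.05 s, during which the arm holds its last target. There are 200 camera calls.

## Working session

There is one attempt and no reset: what is moved stays moved. The work goes in short steps, Python scripts to look and compute and a shell command to move; the robot and the scene stay as the last step left them, time stands still between calls to the robot, and variables do not carry over. Pictures are saved under pics/ and viewed, about 12 in all and at most 16, crops included, and the job is handed in when it is done.

```bash
ls; mkdir -p pics; python3 - <<'E'
from bench import r,eyes
import cv2,numpy as np
np.set_printoptions(precision=4,suppress=True)
print(r.read_state())
for n in ("scene","top"):
    im=eyes.camera(n); cv2.imwrite(f"pics/{n}0.png",im)
for n in ("scene","top","wrist"): print(n,eyes.calibration(n))
E
```

```text
pics
{'time': 0.0, 'joint_positions': array([ 1.0904,  0.3329, -0.0647,  1.4609,  0.0216,  1.3499, -0.0885]), 'joint_vel': array([ 0.    , -0.0013, -0.0014, -0.0003,  0.0022,  0.0008, -0.0001]), 'joint_torque': array([  0.0006, -62.3246,   0.025 , -38.9899,  -0.0614,   0.0397,
         0.0001]), 'ee_pos': array([ 0.2761, -0.5603,  0.2328]), 'eef_rot': array([ 0.9739,  0.2269, -0.0002, -0.0007]), 'ft_force': array([-0.1141,  0.3629, -0.8311]), 'torque': array([-0.0581, -0.0124, -0.0208]), 'width': 0.08701944747879352}
scene {'fx': 380.45420486219604, 'fy': 380.45420486219604, 'cx': 322.80532251195956, 'cy': 199.8487367503622, 'R': array([[-0.6472, -0.762 , -0.0213],
       [-0.4501,  0.4045, -0.7961],
       [ 0.6152, -0.5057, -0.6048]]), 't': array([0.3451, 0.3113, 0.8501])}
top {'fx': 390.61363593090255, 'fy': 390.61363593090255, 'cx': 315.7629191783699, 'cy': 197.53982400304506, 'R': array([[-0.0235, -0.9997, -0.0121],
       [-0.9944,  0.0246, -0.1029],
       [ 0.1032,  0.0096, -0.9946]]), 't': array([-0.0128,  0.5625,  1.0876])}
wrist {'fx': 309.70691628693146, 'fy': 309.70691628693146, 'cx': 317.47754375591455, 'cy': 204.05828396393622, 'hand_eye': array([[ 0.0004, -0.964 , -0.2659,  0.0713],
       [ 1.    ,  0.0004, -0.0001,  0.0001],
       [ 0.0002, -0.2659,  0.964 , -0.1528],
       [ 0.    ,  0.    ,  0.    ,  1.    ]])}
```

View pics/top0.png

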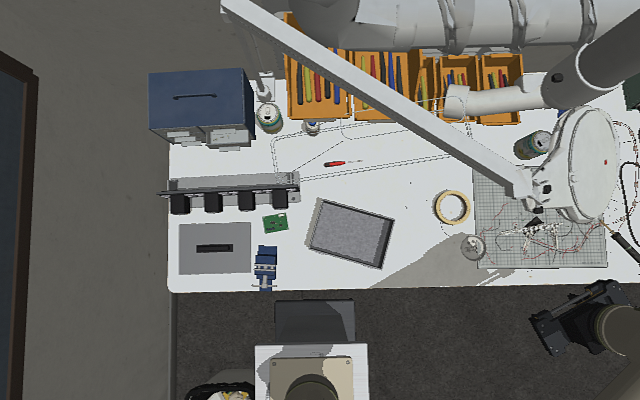

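View pics/scene0.png

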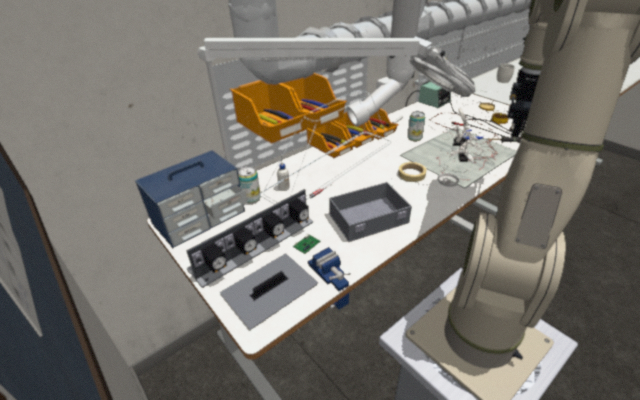

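The top view shows four meters at about (180,203), (213,203), (246,202) and (279,200). The lid is at (215,248) and the case at (351,234), with the board, driver and tape clear of both and a vise at (265,265). Next I'll zoom in to pick out edges.

```bash
cat > h.py <<'E'
import cv2,numpy as np
from bench import r,eyes
from scipy.spatial.transform import Rotation as Rt
np.set_printoptions(precision=4,suppress=True)
def ray(n,uv,st=None):
    c=eyes.calibration(n); uv=np.atleast_2d(uv).astype(float)
    d=np.c_[(uv[:,0]-c['cx'])/c['fx'],(uv[:,1]-c['cy'])/c['fy'],np.ones(len(uv))]
    if n=='wrist':
        rr=np.hypot(d[:,0],d[:,1]); s=np.where(rr>1e-9,np.sin(rr)/np.maximum(rr,1e-9),1)
        d=np.c_[d[:,0]*s,d[:,1]*s,np.cos(rr)]
        H=c['hand_eye']; M=Rt.from_quat(st['eef_rot']).as_matrix()
        return st['ee_pos']+M@H[:3,3], d@(M@H[:3,:3]).T
    return -c['R'].T@c['t'], d@c['R']
def at(n,uv,z,st=None):
    o,d=ray(n,uv,st); return o+d*((z-o[2])/d[:,2])[:,None]
def proj(n,P):
    c=eyes.calibration(n); q=np.atleast_2d(P)@c['R'].T+c['t']
    return np.c_[q[:,0]/q[:,2]*c['fx']+c['cx'],q[:,1]/q[:,2]*c['fy']+c['cy']]
E
python3 - <<'E'
from h import *
im=cv2.imread('pics/top0.png')
c=cv2.resize(im[170:290,155:305],None,fx=5,fy=5,interpolation=cv2.INTER_CUBIC); cv2.imwrite('pics/c1.png',c[:, :750])
hsv=cv2.cvtColor(im,cv2.COLOR_BGR2HSV)
for uv in [(200,232),(240,262),(312,205),(350,238),(385,260),(380,225),(180,205),(230,215)]: print(uv,im[uv[1],uv[0]])
g=im.max(2)
for name,(x0,y0,x1,y1),z in [('case',(297,190,405,275),.066),('lid',(174,216,256,280),.010)]:
    sub=(g[y0:y1,x0:x1]<190).astype(np.uint8)
    n,l,s,_=cv2.connectedComponentsWithStats(sub); k=1+s[1:,4].argmax()
    ct=max(cv2.findContours((l==k).astype(np.uint8),cv2.RETR_EXTERNAL,cv2.CHAIN_APPROX_NONE)[0],key=len)
    rc=cv2.minAreaRect(ct); b=cv2.boxPoints(rc)+[x0,y0]
    P=at('top',b,z); print(name,rc,b,P,P.mean(0)); print([np.linalg.norm(P[i]-P[(i+1)%4]) for i in range(4)])
E
```

```text
(200, 232) [126 124 122]
(240, 262) [130 128 126]
(312, 205) [213 211 206]
(350, 238) [138 134 133]
(385, 260) [211 210 206]
(380, 225) [139 134 133]
(180, 205) [38 37 37]
(230, 215) [206 209 205]
case ((51.84905242919922, 43.528297424316406), (82.69104766845703, 54.669498443603516), 15.945395469665527) [[301.5849 248.4528]
 [316.6038 195.8868]
 [396.1132 218.6038]
 [381.0943 271.1698]] [[ 0.4195  0.0152  0.066 ]
 [ 0.5627 -0.0292  0.066 ]
 [ 0.4947 -0.2455  0.066 ]
 [ 0.3536 -0.1987  0.066 ]] [ 0.4576 -0.1145  0.066 ]
[np.float64(0.14986628352288792), np.float64(0.22682617894830762), np.float64(0.14863898725481772), np.float64(0.2238356037295299)]
lid ((40.0, 32.0), (52.0, 72.0), 90.0) [[178. 222.]
 [250. 222.]
 [250. 274.]
 [178. 274.]] [[0.5025 0.375  0.01  ]
 [0.4975 0.1658 0.01  ]
 [0.3492 0.1667 0.01  ]
 [0.3538 0.3731 0.01  ]] [0.4258 0.2702 0.01  ]
[np.float64(0.20930151953944454), np.float64(0.14832711336150473), np.float64(0.2064573990982481), np.float64(0.14873154493279117)]
```

View pics/c1.png

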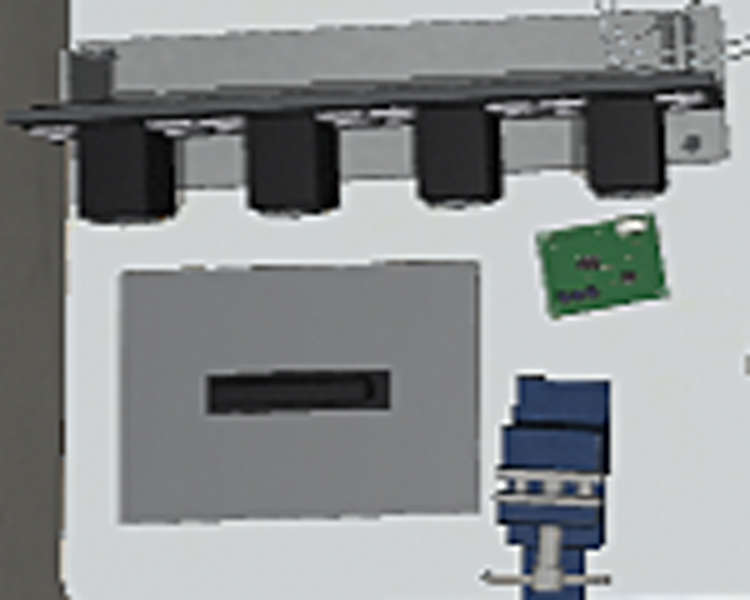

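```bash
python3 - <<'E'
from h import *
def tri(a,b):
    o1,d1=ray('top',a);o2,d2=ray('scene',b);d1=d1[0]/np.linalg.norm(d1);d2=d2[0]/np.linalg.norm(d2)
    s=np.linalg.lstsq(np.c_[d1,-d2],o2-o1,rcond=None)[0]
    p,q=o1+s[0]*d1,o2+s[1]*d2; return (p+q)/2,np.linalg.norm(p-q)
print('boom',tri((226,5),(205,48)),tri((518,188),(430,45)))
q=np.array([10,120])/5+[155,170]
# panel top front edge (approx crop pixels)/5
E=np.array([[12,118],[720,84]])/5+[155,170]; P=at('top',E,.112); print('panel edge',P,np.degrees(np.arctan2(*(P[0]-P[1])[[0,1]])))
B=np.array([[345,122],[252,122],[440,110],[500,108],[665,98],[588,98]])/5+[155,170]
print(at('top',B,.10))
E
python3 -m inch '{"translation":[[0.2,0.4,0.2],[0.3,0.9,0.2],[0.6,1,0.2],[0.9,1,0.2],[1,1,0.2],[1,1,0.2],[1,1,0.2]],"rot":[[0,0,-0.1],[0,0,-0.2],[0,0,-0.3],[0,0,-0.4],[0,0,-0.44],[0,0,-0.44],[0,0,-0.44]],"jaw":[87,87,87,87,87,87,87]}' 40
```

```text
boom (array([0.8664, 0.1223, 0.4801]), np.float64(0.00041821955807287643)) (array([ 0.5191, -0.3924,  0.4547]), np.float64(0.018181385713314034))
panel edge [[0.5743 0.3938 0.112 ]
 [0.5831 0.0166 0.112 ]] -1.3325923214953987
[[0.5692 0.2191 0.1   ]
 [0.5704 0.2692 0.1   ]
 [0.5744 0.168  0.1   ]
 [0.5747 0.1357 0.1   ]
 [0.5779 0.0469 0.1   ]
 [0.5789 0.0883 0.1   ]]
time: 0.8
ee_pos: [0.3753, -0.4605, 0.2524]
eef_rot: [1.0, -0.001, -0.001, -0.001]
ft_force: [0.1, -0.1, 0.3]
width: 0.0869
```

```bash

python3 -m inch '{"translation":[[0,0.4,0],[0,0.8,0],[0,1,0],[0,1,0]],"rot":[[0,0,0],[0,0,0],[0,0,0],[0,0,0]],"jaw":[87,87,87,87]}' >/dev/null
python3 -m inch '{"translation":[[0,0.4,0],[0,0.8,0],[0,1,0],[0,1,0]],"rot":[[0,0,0],[0,0,0],[0,0,0],[0,0,0]],"jaw":[87,87,87,87]}' >/dev/null
python3 -m inch '{"translation":[[0.2,0.4,0],[0.4,0.8,0],[0.5,1,0],[0.5,1,0]],"rot":[[0,0,0],[0,0,0],[0,0,0],[0,0,0]],"jaw":[87,87,87,87]}' >/dev/null
python3 -m inch '{"translation":[[0.2,0.3,0.2],[0.3,0.5,0.4],[0.3,0.5,0.4],[0.3,0.5,0.4],[0.3,0.5,0.4]],"rot":[[0,0,0],[0,0,0],[0,0,0],[0,0,0],[0,0,0]],"jaw":[87,87,87,87,87]}'
python3 - <<'E'
from h import *
st=r.read_state(); im=eyes.camera('wrist'); cv2.imwrite('pics/w1.png',im)
print(st['ee_pos'],st['eef_rot'],st['ft_force'],st['time'])
import json; json.dump({k:np.array(v).tolist() for k,v in st.items()},open('pics/w1.json','w'))
E
```

```text
time: 2.5
ee_pos: [0.4551, -0.1086, 0.2927]
eef_rot: [1.0, 0.002, -0.0, -0.001]
ft_force: [0.2, -0.4, 0.3]
width: 0.0867
[ 0.4551 -0.1086  0.2927] [ 1.      0.002  -0.0004 -0.0006] [ 0.2134 -0.4405  0.304 ] 2.5
```

View pics/w1.png

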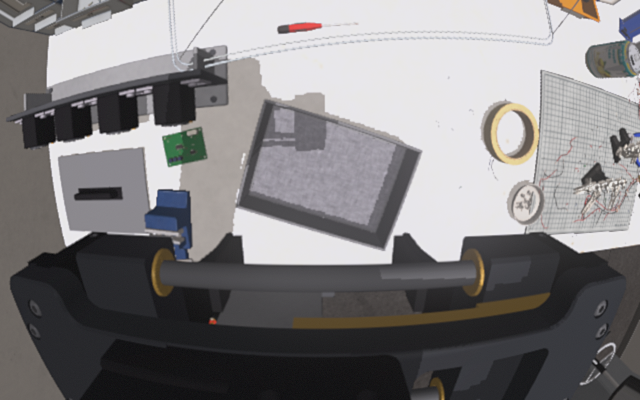

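The wrist view shows the case rim corners near (267,99), (422,150), (386,249) and (239,206). I'll refine those by fitting lines to the rim edges.

```bash
python3 - <<'E'
from h import *
import json
st={k:np.array(v) for k,v in json.load(open('pics/w1.json')).items()}
im=cv2.imread('pics/w1.png')
C=np.array([[267,99],[422,150],[386,249],[239,206]],float)
P=at('wrist',C,.066,st);print(P,P.mean(0)); print([np.linalg.norm(P[i]-P[(i+1)%4]) for i in range(4)])
g=cv2.GaussianBlur(im,(3,3),0).max(2).astype(float)
# outer edge: strongest dark-to-light step along normals of each side
cen=C.mean(0); L=[]
for i in range(4):
    a,b=C[i],C[(i+1)%4]; n=np.array([(b-a)[1],-(b-a)[0]]);n/=np.linalg.norm(n)
    if n@(a-cen)<0:n=-n
    pts=[]
    for t in np.linspace(.08,.92,40):
        p=a+(b-a)*t; s=np.arange(-7,7.1,.5); q=p+s[:,None]*n
        v=cv2.remap(g.astype(np.float32),q[:,0].astype(np.float32)[None],q[:,1].astype(np.float32)[None],cv2.INTER_LINEAR)[0]
        k=np.diff(v).argmax()
        if np.diff(v)[k]>8: pts.append(q[k]+.25*n)
    W=at('wrist',pts,.066,st)[:,:2]
    for _ in range(4):
        vx,vy,x,y=cv2.fitLine(W.astype(np.float32),cv2.DIST_HUBER,0,.001,.001).ravel()
        e=np.abs((W-[x,y])@[-vy,vx]); W=W[e<max(.0015,2*np.median(e))]
    L.append((vx,vy,x,y)); print(i,len(W),np.degrees(np.arctan2(vy,vx)),e.mean())
K=[]
for i in range(4):
    a,b=L[i-1],L[i]; s=np.linalg.solve(np.c_[a[:2],-np.array(b[:2])],np.array(b[2:])-a[2:]); K.append(np.array(a[2:])+s[0]*np.array(a[:2]))
K=np.array(K);print(K,K.mean(0),[np.linalg.norm(K[i]-K[(i+1)%4]) for i in range(4)])
c=cv2.resize(im[20:240,0:250],None,fx=3.2,fy=2.7,interpolation=cv2.INTER_CUBIC);cv2.imwrite('pics/c2.png',cv2.resize(im[30:230,10:270],None,fx=3,fy=3,interpolation=cv2.INTER_CUBIC))
E
```

```text
[[ 0.5538 -0.0472  0.066 ]
 [ 0.4936 -0.2416  0.066 ]
 [ 0.3588 -0.2024  0.066 ]
 [ 0.4185 -0.007   0.066 ]] [ 0.4562 -0.1246  0.066 ]
[np.float64(0.20355222600071726), np.float64(0.14035119182416475), np.float64(0.20433249418666335), np.float64(0.14113169660768254)]
0 26 76.15989 0.0006550114154896141
1 40 -16.952652 0.0003671192361792047
2 40 72.83613 0.0005520704333288709
3 25 -17.226528 0.00033077357667727855
[[ 0.5512 -0.0427]
 [ 0.5017 -0.2434]
 [ 0.3569 -0.1993]
 [ 0.418  -0.0014]] [ 0.457  -0.1217] [np.float32(0.20680082), np.float32(0.15139185), np.float32(0.20716345), np.float32(0.13940097)]
```

```bash

for i in 1 2 3; do :; done
python3 -m inch '{"translation":[[0,0.4,0],[0,0.8,0],[0,1,0],[0,1,0]],"rot":[[0,0,0],[0,0,0],[0,0,0],[0,0,0]],"jaw":[87,87,87,87]}' >/dev/null
python3 -m inch '{"translation":[[0,0.4,0],[0,0.8,0],[0,1,0],[0,1,0]],"rot":[[0,0,0],[0,0,0],[0,0,0],[0,0,0]],"jaw":[87,87,87,87]}' >/dev/null
python3 -m inch '{"translation":[[0,0.4,0],[0,0.8,0.1],[0,1,0.1],[0,1,0.1],[0,1,0.1]],"rot":[[0,0,0],[0,0,0],[0,0,0],[0,0,0],[0,0,0]],"jaw":[87,87,87,87,87]}'
python3 - <<'E'
from h import *
st=r.read_state(); im=eyes.camera('wrist'); cv2.imwrite('pics/w2.png',im)
import json; json.dump({k:np.array(v).tolist() for k,v in st.items()},open('pics/w2.json','w'))
print(st['ee_pos'],st['eef_rot'])
cv2.imwrite('pics/w2c.png',cv2.resize(im[0:260,110:510],None,fx=2,fy=2,interpolation=cv2.INTER_CUBIC))
E
```

```text
time: 3.85
ee_pos: [0.4551, 0.1928, 0.3014]
eef_rot: [1.0, 0.004, -0.001, -0.0]
ft_force: [1.7, -0.9, 0.4]
width: 0.0871
[0.4551 0.1928 0.3014] [ 1.      0.0042 -0.0013 -0.0004]
```

View pics/w2c.png

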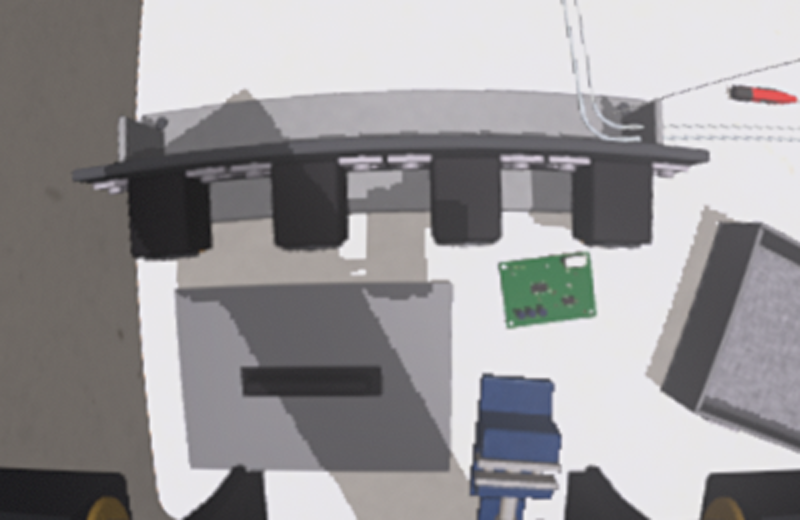

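The wrist view shows the meters' outer top edges at crop columns 130, 273, 500 and 652, and the panel ends at (74,174) and (708,156).

```bash
python3 - <<'E'
from h import *
import json
st={k:np.array(v) for k,v in json.load(open('pics/w2.json')).items()}
f=lambda L:np.array(L)/2+[110,0]
print('camera',ray('wrist',[[320,200]],st)[0])
P=at('wrist',f([[74,171],[74,180],[708,150],[708,161]]),.112,st);print(P)
print('outer edges',at('wrist',f([[130,215],[273,215],[500,215],[652,215]]),.1,st))
print('backs',at('wrist',f([[130,175],[280,168],[465,163],[645,165]]),.1,st))
print('fronts',at('wrist',f([[170,256],[312,247],[465,243],[615,242]]),.1,st))
# lid
print('lid',at('wrist',f([[177,289],[452,282],[450,470],[191,468]]),.010,st), at('wrist',f([[242,368],[382,367],[382,395],[242,395]]),.036,st))
g=cv2.imread('pics/w2.png').max(2)
for x in (155,200,247,267,315,365,410,420): print(x,g[70:130,x].tolist()) if x in(247,365) else 0
E
```

```text
camera [0.527  0.1925 0.454 ]
[[0.5781 0.3987 0.112 ]
 [0.5725 0.3987 0.112 ]
 [0.5899 0.0221 0.112 ]
 [0.5832 0.0221 0.112 ]]
outer edges [[0.548  0.3654 0.1   ]
 [0.5424 0.2743 0.1   ]
 [0.5423 0.1449 0.1   ]
 [0.548  0.0531 0.1   ]]
backs [[0.5727 0.3651 0.1   ]
 [0.5697 0.2702 0.1   ]
 [0.5716 0.1652 0.1   ]
 [0.5777 0.0583 0.1   ]]
fronts [[0.5212 0.3389 0.1   ]
 [0.5232 0.2516 0.1   ]
 [0.5256 0.1646 0.1   ]
 [0.5301 0.0761 0.1   ]]
lid [[0.4945 0.3714 0.01  ]
 [0.497  0.1663 0.01  ]
 [0.3541 0.1645 0.01  ]
 [0.3516 0.3715 0.01  ]] [[0.4389 0.3146 0.036 ]
 [0.4397 0.2149 0.036 ]
 [0.4198 0.215  0.036 ]
 [0.4191 0.3157 0.036 ]]
247 [110, 92, 75, 73, 74, 73, 70, 63, 54, 51, 51, 50, 48, 48, 49, 49, 49, 48, 46, 48, 47, 47, 46, 45, 45, 45, 46, 47, 47, 47, 48, 46, 48, 46, 46, 46, 46, 43, 44, 48, 53, 56, 54, 61, 65, 65, 68, 76, 76, 74, 77, 92, 119, 149, 166, 168, 167, 167, 168, 169]
365 [107, 108, 108, 101, 86, 69, 74, 124, 182, 202, 165, 114, 112, 108, 114, 151, 174, 176, 176, 175, 175, 176, 175, 176, 177, 177, 178, 177, 177, 176, 176, 177, 177, 174, 155, 167, 228, 236, 234, 233, 233, 234, 233, 233, 233, 233, 232, 232, 232, 232, 233, 233, 233, 233, 234, 233, 233, 234, 234, 222]
```

```bash

python3 -m inch '{"translation":[[0.4,-0.4,0],[0.8,-0.8,0],[1,-1,-0.3],[1,-1,-0.6],[1,-1,-0.6],[1,-1,-0.6]],"rot":[[0,0,0.017],[0,0,0.017],[0,0,0.017],[0,0,0.017],[0,0,0.017],[0,0,0.017]],"jaw":[70,70,70,70,70,70]}' 40
python3 -m inch '{"translation":[[0,-0.2,0],[0,-0.2,-0.3],[0,-0.2,-0.6],[0,-0.2,-0.8],[0,-0.2,-0.8],[0,-0.2,-0.8]],"rot":[[0,0,0],[0,0,0],[0,0,0],[0,0,0],[0,0,0],[0,0,0]],"jaw":[70,70,70,70,70,70]}'
python3 -c "
from h import *
st=r.read_state();print(st['ee_pos'],Rt.from_quat(st['eef_rot']).as_matrix(),st['width'])
im=eyes.camera('wrist'); cv2.imwrite('pics/w3.png',im)"
```

```text
time: 4.5
ee_pos: [0.5548, 0.0916, 0.2419]
eef_rot: [1.0, 0.012, -0.002, -0.0]
ft_force: [0.3, 0.4, 1.0]
width: 0.0701
time: 5.1
ee_pos: [0.5554, 0.0723, 0.1642]
eef_rot: [1.0, 0.013, -0.001, -0.0]
ft_force: [0.0, -0.0, 0.4]
width: 0.0702
[0.5554 0.0723 0.1642] [[ 0.9997  0.025  -0.001 ]
 [ 0.025  -0.9997  0.0004]
 [-0.001  -0.0005 -1.    ]] 0.07016246584568238
```

View pics/w3.png

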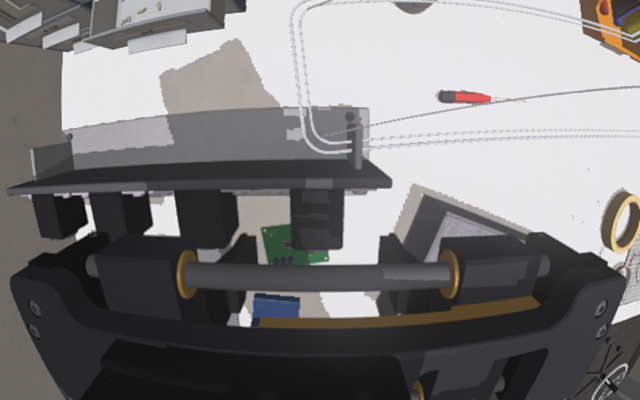

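The meter (columns 290–343) is centred between the fingers (250 and 383). I'll descend and grip.

```bash

python3 -m inch '{"translation":[[0,0,-0.3],[0,0,-0.6],[0,0,-0.88],[0,0,-0.88],[0,0,-0.88],[0,0,-0.88],[0,0,-0.88],[0,0,-0.88],[0,0,-0.88],[0,0,-0.88],[0,0,-0.88],[0,0,-0.88]],"rot":[[0,0,0],[0,0,0],[0,0,0],[0,0,0],[0,0,0],[0,0,0],[0,0,0],[0,0,0],[0,0,0],[0,0,0],[0,0,0],[0,0,0]],"jaw":[70,70,70,70,70,30,30,30,30,30,30,30]}' 40
```

```text
time: 6.35
ee_pos: [0.5559, 0.0723, 0.0767]
eef_rot: [1.0, 0.012, 0.0, -0.0]
ft_force: [-1.1, -0.3, 3.3]
width: 0.0395
```

```bash

python3 -m inch '{"translation":[[0,0,0.07],[0,0,0.14],[0,0,0.195],[0,0,0.195],[0,0,0.195],[0,0,0.195]],"rot":[[0,0,0],[0,0,0],[0,0,0],[0,0,0],[0,0,0],[0,0,0]],"jaw":[30,30,30,30,30,30]}'
```

```text
time: 6.95
ee_pos: [0.5558, 0.0722, 0.096]
eef_rot: [1.0, 0.012, 0.0, -0.0]
ft_force: [-0.0, 0.0, -1.9]
width: 0.0396
```

```bash

python3 -m inch '{"translation":[[-0.05,-0.001,0.002],[-0.1,-0.003,0.002],[-0.15,-0.004,0.002],[-0.15,-0.004,0.002],[-0.15,-0.004,0.002]],"rot":[[0,0,0],[0,0,0],[0,0,0],[0,0,0],[0,0,0]],"jaw":[30,30,30,30,30]}'
```

```text
time: 7.45
ee_pos: [0.5408, 0.0717, 0.0963]
eef_rot: [1.0, 0.012, 0.0, -0.0]
ft_force: [0.0, 0.5, -1.7]
width: 0.0395
```

```bash

python3 -m inch '{"translation":[[-0.2,-0.1,0.1],[-0.3,-0.4,0.25],[-0.4,-0.7,0.32],[-0.5,-1,0.32],[-0.5,-1,0.32],[-0.5,-1,0.32]],"rot":[[0,0,0],[0,0,-0.08],[0,0,-0.16],[0,0,-0.24],[0,0,-0.308],[0,0,-0.308]],"jaw":[30,30,30,30,30,30]}'
python3 -m inch '{"translation":[[0,-0.3,0],[0,-0.6,0],[-0.1,-0.9,0],[-0.16,-1,0],[-0.16,-1,0],[-0.16,-1,0]],"rot":[[0,0,0],[0,0,0],[0,0,0],[0,0,0],[0,0,0],[0,0,0]],"jaw":[30,30,30,30,30,30]}'
```

```text
time: 8.05
ee_pos: [0.4909, -0.0291, 0.1286]
eef_rot: [0.989, -0.15, 0.0, 0.0]
ft_force: [0.2, 0.8, -1.8]
width: 0.0396
time: 8.65
ee_pos: [0.4754, -0.1276, 0.1286]
eef_rot: [0.989, -0.149, 0.001, -0.0]
ft_force: [0.2, 1.4, -0.8]
width: 0.0396
```

```bash

python3 -m inch '{"translation":[[0,-0.3,0],[0,-0.51,0],[0,-0.51,0],[0,-0.51,0],[0,-0.51,0]],"rot":[[0,0,0],[0,0,0],[0,0,0],[0,0,0],[0,0,0]],"jaw":[30,30,30,30,30]}'
python3 -c "
from h import *
im=eyes.camera('wrist'); cv2.imwrite('pics/w4.png',im)"
```

```text
time: 9.15
ee_pos: [0.4759, -0.1767, 0.1287]
eef_rot: [0.989, -0.147, 0.001, -0.001]
ft_force: [-0.2, -0.0, -1.9]
width: 0.0399
```

View pics/w4.png

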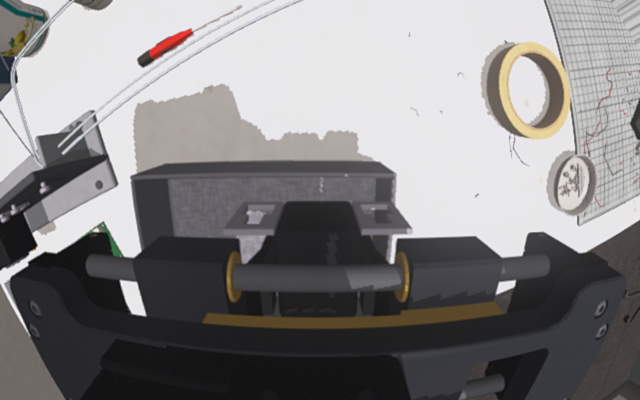

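```bash
python3 -c "
from h import *
st=r.read_state(); P=at('wrist',[[133,180],[395,168]],.066,st)
c=np.array([.4565,-.122,.066]);a=np.radians(-17.1);R=np.array([[np.cos(a),np.sin(a)],[-np.sin(a),np.cos(a)]])
print(P,(P-c)[:,:2]@R.T,(st['ee_pos']-c)[:2]@R.T)"
```

```text
[[ 0.5497 -0.0453  0.066 ]
 [ 0.4968 -0.2424  0.066 ]] [[ 0.0665  0.1007]
 [ 0.074  -0.1032]] [ 0.0346 -0.0468]
```

```bash

python3 -m inch '{"translation":[[0,-0.02,-0.3],[0,-0.02,-0.6],[0,-0.02,-0.85],[0,-0.02,-0.9],[0,-0.02,-0.95],[0,-0.02,-0.97],[0,-0.02,-0.97],[0,-0.02,-0.97]],"rot":[[0,0,0],[0,0,0],[0,0,0],[0,0,0],[0,0,0],[0,0,0],[0,0,0],[0,0,0]],"jaw":[30,30,30,30,30,30,30,30]}'
```

```text
time: 10.0
ee_pos: [0.4766, -0.1791, 0.0326]
eef_rot: [0.989, -0.147, 0.002, -0.0]
ft_force: [0.4, 1.2, 0.7]
width: 0.0395
```

```bash

Z='[0,0,0]'
python3 -m inch '{"translation":[[0,0,0],[0,0,0],[0,0,0],[0,0,0.3],[0,0,0.6],[0,0,1],[0,0,1]],"rot":[[0,0,0],[0,0,0],[0,0,0],[0,0,0],[0,0,0],[0,0,0],[0,0,0]],"jaw":[64,64,64,64,64,64,64]}'
python3 -m inch '{"translation":[[0,0.4,0.2],[0,0.8,0.4],[0,1,0.4],[0,1,0.4]],"rot":[[0,0,0.1],[0,0,0.2],[0,0,0.31],[0,0,0.31]],"jaw":[70,70,70,70]}'
python3 -m inch '{"translation":[[0.2,0.4,0],[0.3,0.8,0],[0.3,1,0],[0.3,1,0]],"rot":[[0,0,0],[0,0,0],[0,0,0],[0,0,0]],"jaw":[70,70,70,70]}' >/dev/null
python3 -m inch '{"translation":[[0.2,0.4,0],[0.4,0.8,0],[0.47,1,0],[0.47,1,0],[0.47,1,0]],"rot":[[0,0,0],[0,0,0],[0,0,0],[0,0,0],[0,0,0]],"jaw":[70,70,70,70,70]}'
python3 - <<'E'
from h import *
st=r.read_state(); im=eyes.camera('wrist'); cv2.imwrite('pics/w5.png',im); print(st['ee_pos'],np.degrees(2*np.arctan2(st['eef_rot'][1],st['eef_rot'][0])))
E
```

```text
time: 10.7
ee_pos: [0.4794, -0.1799, 0.1377]
eef_rot: [0.989, -0.147, 0.005, 0.001]
ft_force: [1.0, 0.3, 0.2]
width: 0.0639
time: 11.1
ee_pos: [0.4797, -0.0768, 0.1782]
eef_rot: [1.0, 0.019, 0.006, -0.0]
ft_force: [-0.2, 0.0, -0.9]
width: 0.0697
time: 12.0
ee_pos: [0.5566, 0.1244, 0.1767]
eef_rot: [1.0, 0.019, 0.005, -0.0]
ft_force: [-0.4, -0.3, 0.4]
width: 0.0704
[0.5566 0.1244 0.1767] 2.1874548091474493
```

View pics/w5.png

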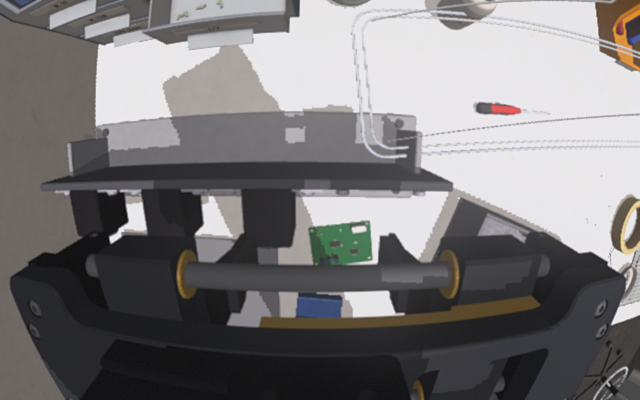

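```bash

python3 -m inch '{"translation":[[-0.03,0.2,0],[-0.03,0.395,0],[-0.03,0.395,0],[-0.03,0.395,-0.2],[-0.03,0.395,-0.3],[-0.03,0.395,-0.3]],"rot":[[0,0.01,-0.012],[0,0.01,-0.012],[0,0.01,-0.012],[0,0.01,-0.012],[0,0.01,-0.012],[0,0.01,-0.012]],"jaw":[70,70,70,70,70,70]}'
python3 -c "
from h import *
st=r.read_state();print(st['ee_pos'],st['eef_rot'],st['time']); cv2.imwrite('pics/w6.png',eyes.camera('wrist')[160:340,200:440])"
```

```text
time: 12.65
ee_pos: [0.5529, 0.1611, 0.1453]
eef_rot: [1.0, 0.011, -0.001, 0.001]
ft_force: [0.1, 0.1, 0.4]
width: 0.0699
[0.5529 0.1611 0.1453] [ 0.9999  0.0113 -0.0014  0.0006] 12.65
```

View pics/w6.png

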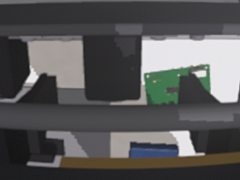

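The meter's centre sits about 3 px left of the jaw centre, so I'll shift +2.7 mm in y and descend.

```bash

python3 -m inch '{"translation":[[0,0.027,-0.2],[0,0.027,-0.45],[0,0.027,-0.69],[0,0.027,-0.69],[0,0.027,-0.69],[0,0.027,-0.69],[0,0.027,-0.69],[0,0.027,-0.69],[0,0.027,-0.69],[0,0.027,-0.69],[0,0.027,-0.69]],"rot":[[0,0,0.003],[0,0,0.003],[0,0,0.003],[0,0,0.003],[0,0,0.003],[0,0,0.003],[0,0,0.003],[0,0,0.003],[0,0,0.003],[0,0,0.003],[0,0,0.003]],"jaw":[70,70,70,70,30,30,30,30,30,30,30]}' 40
python3 -m inch '{"translation":[[0,0,0.07],[0,0,0.14],[0,0,0.195],[0,0,0.195],[0,0,0.195],[0,0,0.195]],"rot":[[0,0,0],[0,0,0],[0,0,0],[0,0,0],[0,0,0],[0,0,0]],"jaw":[30,30,30,30,30,30]}'
```

```text
time: 13.8
ee_pos: [0.5537, 0.1645, 0.0778]
eef_rot: [1.0, 0.013, -0.0, 0.0]
ft_force: [-0.1, -0.2, 5.2]
width: 0.0398
time: 14.4
ee_pos: [0.5536, 0.1644, 0.0971]
eef_rot: [1.0, 0.013, -0.0, 0.0]
ft_force: [-0.0, 0.2, -1.6]
width: 0.0399
```

```bash

python3 -m inch '{"translation":[[-0.05,-0.001,0.002],[-0.1,-0.003,0.002],[-0.15,-0.004,0.002],[-0.15,-0.004,0.002],[-0.15,-0.004,0.002]],"rot":[[0,0,0],[0,0,0],[0,0,0],[0,0,0],[0,0,0]],"jaw":[30,30,30,30,30]}'
```

```text
time: 14.9
ee_pos: [0.5385, 0.1639, 0.0974]
eef_rot: [1.0, 0.013, -0.0, 0.0]
ft_force: [0.2, 0.2, -2.1]
width: 0.0397
```

```bash

python3 -m inch '{"translation":[[-0.2,-0.1,0.1],[-0.3,-0.4,0.25],[-0.35,-0.7,0.32],[-0.35,-1,0.32],[-0.35,-1,0.32],[-0.35,-1,0.32]],"rot":[[0,0,0],[0,0,-0.08],[0,0,-0.16],[0,0,-0.24],[0,0,-0.31],[0,0,-0.31]],"jaw":[30,30,30,30,30,30]}'
python3 -m inch '{"translation":[[0,-0.3,0],[0,-0.6,0],[0,-0.9,0],[0,-1,0],[0,-1,0],[0,-1,0]],"rot":[[0,0,0],[0,0,0],[0,0,0],[0,0,0],[0,0,0],[0,0,0]],"jaw":[30,30,30,30,30,30]}'
python3 -m inch '{"translation":[[0,-0.3,0],[0,-0.49,0],[0,-0.49,0],[0,-0.49,0],[0,-0.49,0]],"rot":[[0,0,0],[0,0,0],[0,0,0],[0,0,0],[0,0,0]],"jaw":[30,30,30,30,30]}'
python3 -c "
from h import *
print(r.read_state()['ee_pos']);im=eyes.camera('wrist'); cv2.imwrite('pics/w7.png',im)"
```

```text
time: 15.5
ee_pos: [0.5038, 0.0631, 0.1296]
eef_rot: [0.989, -0.15, -0.0, 0.0]
ft_force: [0.5, 0.7, -0.5]
width: 0.0398
time: 16.1
ee_pos: [0.5039, -0.0353, 0.1297]
eef_rot: [0.989, -0.149, -0.0, -0.0]
ft_force: [-0.2, 0.7, -1.3]
width: 0.0396
time: 16.6
ee_pos: [0.5042, -0.0822, 0.1297]
eef_rot: [0.989, -0.148, -0.0, -0.0]
ft_force: [-0.3, -0.2, -1.4]
width: 0.0398
[ 0.5042 -0.0822  0.1297]
```

View pics/w7.png

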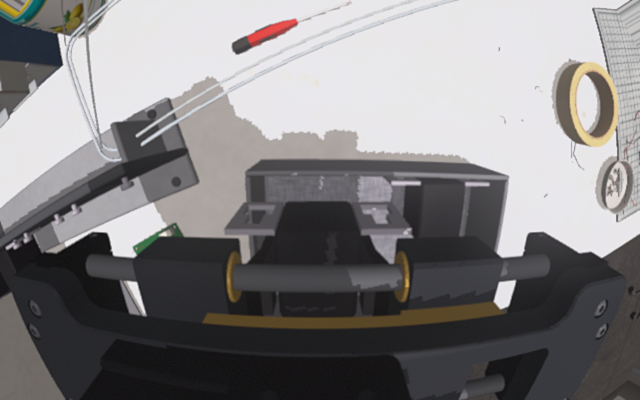

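```bash

python3 -m inch '{"translation":[[-0.01,-0.03,-0.3],[-0.01,-0.03,-0.6],[-0.01,-0.03,-0.85],[-0.01,-0.03,-0.9],[-0.01,-0.03,-0.95],[-0.01,-0.03,-0.97],[-0.01,-0.03,-0.97],[-0.01,-0.03,-0.97]],"rot":[[0,0,0],[0,0,0],[0,0,0],[0,0,0],[0,0,0],[0,0,0],[0,0,0],[0,0,0]],"jaw":[30,30,30,30,30,30,30,30]}'
python3 -m inch '{"translation":[[0,0,0],[0,0,0],[0,0,0],[0,0,0.3],[0,0,0.6],[0,0,1],[0,0,1]],"rot":[[0,0,0],[0,0,0],[0,0,0],[0,0,0],[0,0,0],[0,0,0],[0,0,0]],"jaw":[64,64,64,64,64,64,64]}'
```

```text
time: 17.45
ee_pos: [0.504, -0.0854, 0.0338]
eef_rot: [0.989, -0.148, 0.001, -0.0]
ft_force: [0.7, 1.2, 1.4]
width: 0.0398
time: 18.15
ee_pos: [0.5069, -0.0856, 0.1388]
eef_rot: [0.989, -0.148, 0.005, 0.0]
ft_force: [0.7, -0.3, -0.2]
width: 0.0642
```

```bash

python3 -m inch '{"translation":[[0,0.4,0.2],[0,0.8,0.4],[0,1,0.4],[0,1,0.4]],"rot":[[0,0,0.1],[0,0,0.2],[0,0,0.308],[0,0,0.308]],"jaw":[70,70,70,70]}'
python3 -m inch '{"translation":[[0.1,0.4,0],[0.2,0.8,0],[0.2,1,0],[0.2,1,0]],"rot":[[0,0,0],[0,0,0],[0,0,0],[0,0,0]],"jaw":[70,70,70,70]}' >/dev/null
python3 -m inch '{"translation":[[0.1,0.4,0],[0.2,0.8,0],[0.23,1,0],[0.23,1,0],[0.23,1,0]],"rot":[[0,0.005,0],[0,0.01,0],[0,0.01,0],[0,0.01,0],[0,0.01,0]],"jaw":[70,70,70,70,70]}'
python3 -c "
from h import *
st=r.read_state();print(st['ee_pos'],np.degrees(2*np.arctan2(st['eef_rot'][1],st['eef_rot'][0])),st['eef_rot'])"
```

```text
time: 18.55
ee_pos: [0.507, 0.0178, 0.1793]
eef_rot: [1.0, 0.017, 0.006, -0.001]
ft_force: [-0.2, -0.5, 0.4]
width: 0.0698
time: 19.45
ee_pos: [0.5497, 0.2187, 0.1777]
eef_rot: [1.0, 0.018, -0.001, -0.001]
ft_force: [0.5, -0.1, 0.7]
width: 0.0701
[0.5497 0.2187 0.1777] 2.030601237117137 [ 0.9998  0.0177 -0.0007 -0.0011]
```

```bash

python3 -m inch '{"translation":[[0.01,0.2,0],[0.01,0.378,0],[0.01,0.378,0],[0.01,0.378,-0.3],[0.01,0.378,-0.3],[0.01,0.378,-0.3]],"rot":[[0,0,-0.009],[0,0,-0.009],[0,0,-0.009],[0,0,-0.009],[0,0,-0.009],[0,0,-0.009]],"jaw":[70,70,70,70,70,70]}'
```

```text
time: 20.05
ee_pos: [0.551, 0.2544, 0.1478]
eef_rot: [1.0, 0.012, -0.001, -0.0]
ft_force: [-0.6, 0.6, 1.0]
width: 0.07
```

```bash

python3 -m inch '{"translation":[[0,0.018,-0.2],[0,0.018,-0.45],[0,0.018,-0.71],[0,0.018,-0.71],[0,0.018,-0.71],[0,0.018,-0.71],[0,0.018,-0.71],[0,0.018,-0.71],[0,0.018,-0.71],[0,0.018,-0.71],[0,0.018,-0.71]],"rot":[[0,0,0],[0,0,0],[0,0,0],[0,0,0],[0,0,0],[0,0,0],[0,0,0],[0,0,0],[0,0,0],[0,0,0],[0,0,0]],"jaw":[70,70,70,70,30,30,30,30,30,30,30]}' 40
python3 -m inch '{"translation":[[0,0,0.07],[0,0,0.14],[0,0,0.195],[0,0,0.195],[0,0,0.195],[0,0,0.195]],"rot":[[0,0,0],[0,0,0],[0,0,0],[0,0,0],[0,0,0],[0,0,0]],"jaw":[30,30,30,30,30,30]}'
```

```text
time: 21.15
ee_pos: [0.5513, 0.2564, 0.0773]
eef_rot: [1.0, 0.012, -0.001, -0.001]
ft_force: [-0.7, -0.2, 5.2]
width: 0.0399
time: 21.75
ee_pos: [0.5511, 0.2562, 0.0965]
eef_rot: [1.0, 0.012, -0.001, -0.0]
ft_force: [-0.2, 0.3, -3.4]
width: 0.0396
```

```bash

python3 -m inch '{"translation":[[-0.05,-0.001,0.002],[-0.1,-0.003,0.002],[-0.15,-0.004,0.002],[-0.15,-0.004,0.002],[-0.15,-0.004,0.002]],"rot":[[0,0,0],[0,0,0],[0,0,0],[0,0,0],[0,0,0]],"jaw":[30,30,30,30,30]}'
```

```text
time: 22.25
ee_pos: [0.5361, 0.2558, 0.0968]
eef_rot: [1.0, 0.012, -0.001, -0.0]
ft_force: [0.6, -0.6, -1.2]
width: 0.0394
```

```bash

python3 -m inch '{"translation":[[-0.2,-0.1,0.1],[-0.3,-0.4,0.25],[-0.3,-0.7,0.32],[-0.3,-1,0.32],[-0.3,-1,0.32],[-0.3,-1,0.32]],"rot":[[0,0,0],[0,0,-0.08],[0,0,-0.16],[0,0,-0.24],[0,0,-0.308],[0,0,-0.308]],"jaw":[30,30,30,30,30,30]}'
python3 -m inch '{"translation":[[0,-0.3,0],[0,-0.6,0],[0,-0.9,0],[0,-1,0],[0,-1,0],[0,-1,0]],"rot":[[0,0,0],[0,0,0],[0,0,0],[0,0,0],[0,0,0],[0,0,0]],"jaw":[30,30,30,30,30,30]}'
python3 -m inch '{"translation":[[0,-0.3,0],[0,-0.6,0],[-0.1,-0.9,0],[-0.2,-1,0],[-0.2,-1,0],[-0.2,-1,0]],"rot":[[0,0,0],[0,0,0],[0,0,0],[0,0,0],[0,0,0],[0,0,0]],"jaw":[30,30,30,30,30,30]}'
python3 -m inch '{"translation":[[-0.2,-0.3,0],[-0.4,-0.6,0],[-0.6,-0.9,0],[-0.74,-1,0],[-0.74,-1,0],[-0.74,-1,0],[-0.74,-1,0]],"rot":[[0,0,0],[0,0,0],[0,0,0],[0,0,0],[0,0,0],[0,0,0],[0,0,0]],"jaw":[30,30,30,30,30,30,30]}'
```

```text
time: 22.85
ee_pos: [0.5065, 0.1549, 0.1291]
eef_rot: [0.989, -0.15, -0.0, -0.0]
ft_force: [0.4, 0.6, -1.3]
width: 0.0397
time: 23.45
ee_pos: [0.5065, 0.0566, 0.1292]
eef_rot: [0.989, -0.149, -0.0, -0.001]
ft_force: [-0.3, -0.2, -1.9]
width: 0.0397
time: 24.05
ee_pos: [0.4871, -0.0416, 0.1294]
eef_rot: [0.989, -0.148, 0.0, -0.001]
ft_force: [1.1, 0.6, -1.5]
width: 0.0398
time: 24.75
ee_pos: [0.4143, -0.1401, 0.1296]
eef_rot: [0.989, -0.146, 0.0, -0.001]
ft_force: [-0.9, -0.2, -1.5]
width: 0.04
```

```bash

python3 -m inch '{"translation":[[-0.05,-0.1,0],[-0.05,-0.19,0],[-0.05,-0.19,0],[-0.05,-0.19,0]],"rot":[[0,0,-0.005],[0,0,-0.005],[0,0,-0.005],[0,0,-0.005]],"jaw":[30,30,30,30]}'
python3 -c "
from h import *
print(r.read_state()['ee_pos']);im=eyes.camera('wrist'); cv2.imwrite('pics/w8.png',im)"
```

```text
time: 25.15
ee_pos: [0.4093, -0.1593, 0.1295]
eef_rot: [0.989, -0.149, 0.0, -0.002]
ft_force: [0.3, -0.2, -1.3]
width: 0.0399
[ 0.4093 -0.1593  0.1295]
```

View pics/w8.png

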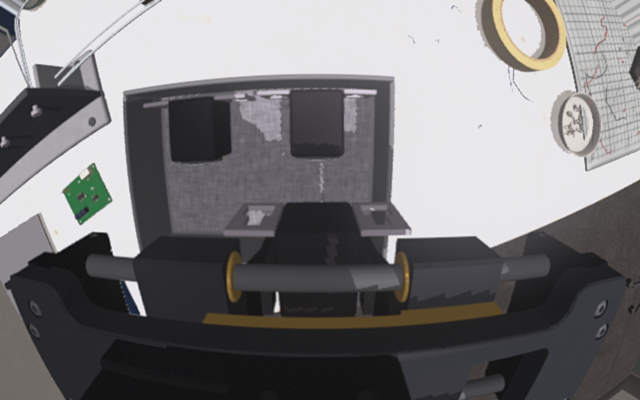

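Both placed meters stand upright, fronts at row ~160, and the third is aligned with clear room. I'll lower it and go back for the last one.

```bash

python3 -m inch '{"translation":[[0,0,-0.3],[0,0,-0.6],[0,0,-0.85],[0,0,-0.9],[0,0,-0.95],[0,0,-0.97],[0,0,-0.97],[0,0,-0.97]],"rot":[[0,0,0],[0,0,0],[0,0,0],[0,0,0],[0,0,0],[0,0,0],[0,0,0],[0,0,0]],"jaw":[30,30,30,30,30,30,30,30]}'
python3 -m inch '{"translation":[[0,0,0],[0,0,0],[0,0,0],[0,0,0.3],[0,0,0.6],[0,0,1],[0,0,1]],"rot":[[0,0,0],[0,0,0],[0,0,0],[0,0,0],[0,0,0],[0,0,0],[0,0,0]],"jaw":[64,64,64,64,64,64,64]}'
python3 -m inch '{"translation":[[0.2,0.4,0.2],[0.4,0.8,0.4],[0.5,1,0.4],[0.5,1,0.4]],"rot":[[0,0,0.1],[0,0,0.2],[0,0,0.308],[0,0,0.308]],"jaw":[70,70,70,70]}'
python3 -m inch '{"translation":[[0.2,0.4,0],[0.3,0.8,0],[0.4,1,0],[0.4,1,0]],"rot":[[0,0,0],[0,0,0],[0,0,0],[0,0,0]],"jaw":[70,70,70,70]}' >/dev/null
python3 -m inch '{"translation":[[0.1,0.4,0],[0.2,0.8,0],[0.25,1,0],[0.25,1,0]],"rot":[[0,0.005,0],[0,0.01,0],[0,0.01,0],[0,0.01,0]],"jaw":[70,70,70,70]}' >/dev/null
python3 -m inch '{"translation":[[0.1,0.4,0],[0.2,0.8,0],[0.2,1,0],[0.2,1,0],[0.2,1,0]],"rot":[[0,0,0],[0,0,0],[0,0,0],[0,0,0],[0,0,0]],"jaw":[70,70,70,70,70]}'
python3 -c "
from h import *
st=r.read_state();print(st['ee_pos'],np.degrees(2*np.arctan2(st['eef_rot'][1],st['eef_rot'][0])),st['eef_rot'])"
```

```text
time: 26.0
ee_pos: [0.4099, -0.1593, 0.0333]
eef_rot: [0.989, -0.149, 0.001, -0.001]
ft_force: [-0.9, -0.2, -0.1]
width: 0.0396
time: 26.7
ee_pos: [0.4127, -0.1602, 0.1381]
eef_rot: [0.989, -0.149, 0.005, -0.0]
ft_force: [0.4, 0.2, -0.4]
width: 0.0641
time: 27.1
ee_pos: [0.4641, -0.0568, 0.1785]
eef_rot: [1.0, 0.016, 0.006, -0.001]
ft_force: [-0.6, -0.2, -0.5]
width: 0.0698
time: 28.4
ee_pos: [0.5491, 0.2451, 0.1763]
eef_rot: [1.0, 0.017, -0.001, -0.002]
ft_force: [-0.2, 0.9, 0.2]
width: 0.0699
[0.5491 0.2451 0.1763] 1.9629652522437955 [ 0.9999  0.0171 -0.001  -0.0016]
```

```bash

python3 -m inch '{"translation":[[0,0.4,0],[0,0.8,0],[0,1,0],[0,1,0],[0,1,-0.2],[0,1,-0.3],[0,1,-0.3],[0,1,-0.3]],"rot":[[0,0,-0.008],[0,0,-0.008],[0,0,-0.008],[0,0,-0.008],[0,0,-0.008],[0,0,-0.008],[0,0,-0.008],[0,0,-0.008]],"jaw":[70,70,70,70,70,70,70,70]}'
```

```text
time: 29.2
ee_pos: [0.5497, 0.3436, 0.1466]
eef_rot: [1.0, 0.012, -0.001, -0.001]
ft_force: [0.1, 0.1, 1.7]
width: 0.0697
```

```bash

python3 -m inch '{"translation":[[0,0.05,-0.2],[0,0.05,-0.45],[0,0.05,-0.7],[0,0.05,-0.7],[0,0.05,-0.7],[0,0.05,-0.7],[0,0.05,-0.7],[0,0.05,-0.7],[0,0.05,-0.7],[0,0.05,-0.7],[0,0.05,-0.7]],"rot":[[0,0,0],[0,0,0],[0,0,0],[0,0,0],[0,0,0],[0,0,0],[0,0,0],[0,0,0],[0,0,0],[0,0,0],[0,0,0]],"jaw":[70,70,70,70,30,30,30,30,30,30,30]}' 40
python3 -m inch '{"translation":[[0,0,0.07],[0,0,0.14],[0,0,0.195],[0,0,0.195],[0,0,0.195],[0,0,0.195]],"rot":[[0,0,0],[0,0,0],[0,0,0],[0,0,0],[0,0,0],[0,0,0]],"jaw":[30,30,30,30,30,30]}'
```

```text
time: 30.3
ee_pos: [0.55, 0.3488, 0.0771]
eef_rot: [1.0, 0.012, -0.001, -0.001]
ft_force: [-0.3, 0.2, 4.6]
width: 0.0393
time: 30.9
ee_pos: [0.5499, 0.3486, 0.0963]
eef_rot: [1.0, 0.012, -0.001, -0.001]
ft_force: [-0.5, -0.6, -2.3]
width: 0.0398
```

```bash

python3 -m inch '{"translation":[[-0.05,-0.001,0.002],[-0.1,-0.003,0.002],[-0.15,-0.004,0.002],[-0.15,-0.004,0.002],[-0.15,-0.004,0.002]],"rot":[[0,0,0],[0,0,0],[0,0,0],[0,0,0],[0,0,0]],"jaw":[30,30,30,30,30]}'
```

```text
time: 31.4
ee_pos: [0.5349, 0.3481, 0.0966]
eef_rot: [1.0, 0.012, -0.001, -0.001]
ft_force: [-0.2, 0.1, -1.0]
width: 0.0398
```

```bash

python3 -m inch '{"translation":[[-0.2,-0.1,0.1],[-0.3,-0.4,0.25],[-0.3,-0.7,0.32],[-0.3,-1,0.32],[-0.3,-1,0.32],[-0.3,-1,0.32]],"rot":[[0,0,0],[0,0,-0.08],[0,0,-0.16],[0,0,-0.24],[0,0,-0.31],[0,0,-0.31]],"jaw":[30,30,30,30,30,30]}'
python3 -m inch '{"translation":[[0,-0.3,0],[0,-0.6,0],[0,-0.9,0],[0,-1,0],[0,-1,0],[0,-1,0]],"rot":[[0,0,0],[0,0,0],[0,0,0],[0,0,0],[0,0,0],[0,0,0]],"jaw":[30,30,30,30,30,30]}' >/dev/null
python3 -m inch '{"translation":[[0,-0.3,0],[0,-0.6,0],[0,-0.9,0],[0,-1,0],[0,-1,0],[0,-1,0]],"rot":[[0,0,0],[0,0,0],[0,0,0],[0,0,0],[0,0,0],[0,0,0]],"jaw":[30,30,30,30,30,30]}'
python3 -m inch '{"translation":[[-0.1,-0.3,0],[-0.3,-0.6,0],[-0.5,-0.9,0],[-0.67,-1,0],[-0.67,-1,0],[-0.67,-1,0],[-0.67,-1,0]],"rot":[[0,0,0],[0,0,0],[0,0,0],[0,0,0],[0,0,0],[0,0,0],[0,0,0]],"jaw":[30,30,30,30,30,30,30]}'
```

```text
time: 32.0
ee_pos: [0.5054, 0.2472, 0.129]
eef_rot: [0.989, -0.151, 0.0, -0.001]
ft_force: [0.5, 0.7, -1.2]
width: 0.0398
time: 33.2
ee_pos: [0.5054, 0.051, 0.1293]
eef_rot: [0.989, -0.149, 0.0, -0.002]
ft_force: [0.6, 0.2, -0.9]
width: 0.0397
time: 33.9
ee_pos: [0.4394, -0.0473, 0.1295]
eef_rot: [0.989, -0.147, 0.001, -0.002]
ft_force: [0.6, -0.2, -0.7]
width: 0.0397
```

```bash

python3 -m inch '{"translation":[[-0.01,-0.1,0],[-0.01,-0.18,0],[-0.01,-0.18,0],[-0.01,-0.18,0]],"rot":[[0,0,-0.004],[0,0,-0.004],[0,0,-0.004],[0,0,-0.004]],"jaw":[30,30,30,30]}'
python3 -c "
from h import *
print(r.read_state()['ee_pos']);im=eyes.camera('wrist'); cv2.imwrite('pics/w9.png',im)"
```

```text
time: 34.3
ee_pos: [0.4384, -0.0655, 0.1294]
eef_rot: [0.989, -0.15, 0.001, -0.003]
ft_force: [-0.7, 0.6, -1.5]
width: 0.0399
[ 0.4384 -0.0655  0.1294]
```

View pics/w9.png

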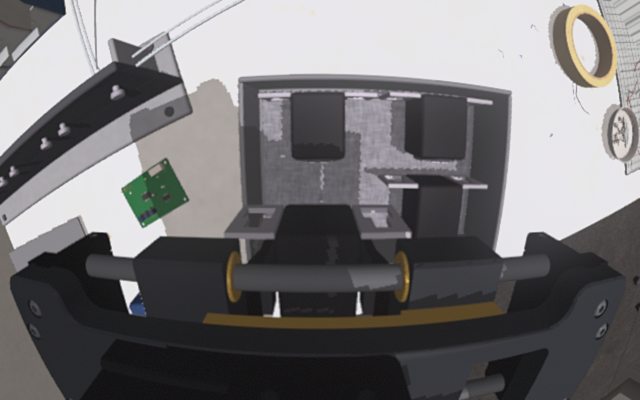

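```bash

python3 -m inch '{"translation":[[0,0,-0.3],[0,0,-0.6],[0,0,-0.85],[0,0,-0.9],[0,0,-0.95],[0,0,-0.97],[0,0,-0.97],[0,0,-0.97]],"rot":[[0,0,0],[0,0,0],[0,0,0],[0,0,0],[0,0,0],[0,0,0],[0,0,0],[0,0,0]],"jaw":[30,30,30,30,30,30,30,30]}'
python3 -m inch '{"translation":[[0,0,0],[0,0,0],[0,0,0],[0,0,0.3],[0,0,0.6],[0,0,1],[0,0,1]],"rot":[[0,0,0],[0,0,0],[0,0,0],[0,0,0],[0,0,0],[0,0,0],[0,0,0]],"jaw":[64,64,64,64,64,64,64]}'
python3 -m inch '{"translation":[[0,0.2,0.4],[0,0.6,0.8],[0,1,1],[0,1,1]],"rot":[[0,0,0.1],[0,0,0.2],[0,0,0.28],[0,0,0.28]],"jaw":[70,70,70,70]}' >/dev/null
python3 -m inch '{"translation":[[-0.1,0.4,0],[-0.2,0.8,0.2],[-0.3,1,0.4],[-0.3,1,0.4]],"rot":[[0,0,0],[0,0,0],[0,0,0],[0,0,0]],"jaw":[70,70,70,70]}'
python3 -c "
from h import *
import json
st=r.read_state();json.dump({k:np.array(v).tolist() for k,v in st.items()},open('pics/w10.json','w'))
print(st['ee_pos'],st['joint_positions'],st['eef_rot']);im=eyes.camera('wrist'); cv2.imwrite('pics/w10.png',im)"
```

```text
time: 35.15
ee_pos: [0.439, -0.0654, 0.0333]
eef_rot: [0.989, -0.15, 0.001, -0.002]
ft_force: [0.4, 0.0, -0.2]
width: 0.04
time: 35.85
ee_pos: [0.4419, -0.0656, 0.138]
eef_rot: [0.989, -0.15, 0.005, -0.002]
ft_force: [0.7, 0.5, -0.6]
width: 0.0637
time: 36.65
ee_pos: [0.413, 0.1434, 0.2832]
eef_rot: [1.0, 0.004, 0.01, -0.003]
ft_force: [0.3, 0.1, -0.0]
width: 0.0706
[0.413  0.1434 0.2832] [ 0.3807 -0.1161 -0.7443  1.8242 -0.0796  1.3832 -1.9099] [ 0.9999  0.0039  0.0096 -0.0034]
```

View pics/w10.png

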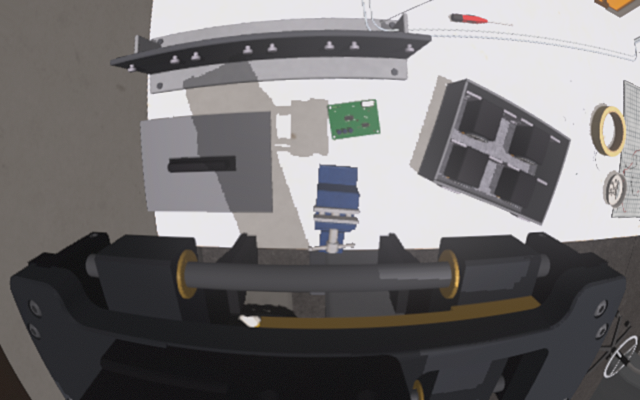

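All four meters stand in the case. The lid's grip bar runs from about (168,165) to (236,163) with corners near (142,122), (270,111) and (272,211), so I'll locate it precisely and re-check the case.

```bash
python3 - <<'E'
from h import *
import json
st={k:np.array(v) for k,v in json.load(open('pics/w10.json')).items()}
im=cv2.imread('pics/w10.png'); g=im.max(2)
m=(g[140:190,150:260]<60).astype(np.uint8)
n,l,s,c=cv2.connectedComponentsWithStats(m); k=1+s[1:,4].argmax(); ys,xs=np.where(l==k); print(s[k],c[k]+[150,140])
b=at('wrist',[[168.5,159],[236,156.5],[236,169.5],[169,171]],.036,st);print('bar',b,b.mean(0))
L=at('wrist',[[142,122],[270,111.5],[272,211],[148.5,211]],.010,st);print('lid',L,L.mean(0))
print('yaw',[np.degrees(np.arctan2(-(p-q)[0],(p-q)[1])) for p,q in ((L[0],L[1]),(L[3],L[2]),(b[0],b[1]),(b[3],b[2]))])
K=at('wrist',[[466,80],[570,137],[541,222],[419,170]],.066,st);print('case',K,K.mean(0))
t=eyes.camera('top');cv2.imwrite('pics/top1.png',t)
gt=t.max(2)
m=(gt[235:262,185:245]<60).astype(np.uint8);n,l,s,c=cv2.connectedComponentsWithStats(m);k=1+s[1:,4].argmax();print('top bar',s[k],at('top',[c[k]+[185,235]],.033))
E
```

```text
[ 18  16  68  16 891] [202.3109 163.908 ]
bar [[0.4425 0.3549 0.036 ]
 [0.4431 0.253  0.036 ]
 [0.4256 0.2536 0.036 ]
 [0.4253 0.3554 0.036 ]] [0.4341 0.3042 0.036 ]
lid [[0.4994 0.4142 0.01  ]
 [0.5028 0.2106 0.01  ]
 [0.3613 0.2099 0.01  ]
 [0.3581 0.4149 0.01  ]] [0.4304 0.3124 0.01  ]
yaw [np.float64(0.9752730547443748), np.float64(0.8930256207141951), np.float64(0.374963600261249), np.float64(0.18463006971313756)]
case [[ 0.5516 -0.0437  0.066 ]
 [ 0.496  -0.24    0.066 ]
 [ 0.3618 -0.1981  0.066 ]
 [ 0.4319  0.0175  0.066 ]] [ 0.4603 -0.1161  0.066 ]
top bar [ 26   0  34  27 418] [[0.4236 0.2374 0.033 ]]
```

```bash

python3 -m inch '{"translation":[[0.05,0.3,0],[0.05,0.6,0],[0.1,0.9,0],[0.1,0.9,0],[0.1,0.9,0],[0.1,0.9,0]],"rot":[[0,0.01,0.13],[0,0.015,0.26],[0,0.018,0.39],[0,0.018,0.52],[0,0.018,0.65],[0,0.018,0.75]],"jaw":[60,60,60,60,60,60]}'
python3 -m inch '{"translation":[[0,0.2,-0.1],[0,0.5,-0.4],[0,0.65,-0.7],[0,0.65,-0.8],[0,0.65,-0.8],[0,0.65,-0.8],[0,0.65,-0.8]],"rot":[[0,0,0.13],[0,0,0.26],[0,0,0.39],[0,0,0.52],[0,0,0.65],[0,0,0.75],[0,0,0.75]],"jaw":[60,60,60,60,60,60,60]}'
python3 -c "
from h import *
import json
st=r.read_state();json.dump({k:np.array(v).tolist() for k,v in st.items()},open('pics/w11.json','w'))
M=Rt.from_quat(st['eef_rot']).as_matrix()
print(st['ee_pos'],st['joint_positions'],M);im=eyes.camera('wrist'); cv2.imwrite('pics/w11.png',im)"
```

```text
time: 37.35
ee_pos: [0.4238, 0.2282, 0.2793]
eef_rot: [0.923, 0.386, -0.004, -0.006]
ft_force: [-0.6, 0.9, 0.5]
width: 0.0603
time: 38.05
ee_pos: [0.4241, 0.2916, 0.1977]
eef_rot: [0.705, 0.709, -0.007, -0.004]
ft_force: [-0.3, -0.1, 0.2]
width: 0.0601
[0.4241 0.2916 0.1977] [ 0.192   0.2549 -0.9935  1.7455  0.2136  1.2757 -0.8461] [[-0.0063  0.9999 -0.0161]
 [ 1.      0.0062 -0.0039]
 [-0.0038 -0.0162 -0.9999]]
```

View pics/w11.png

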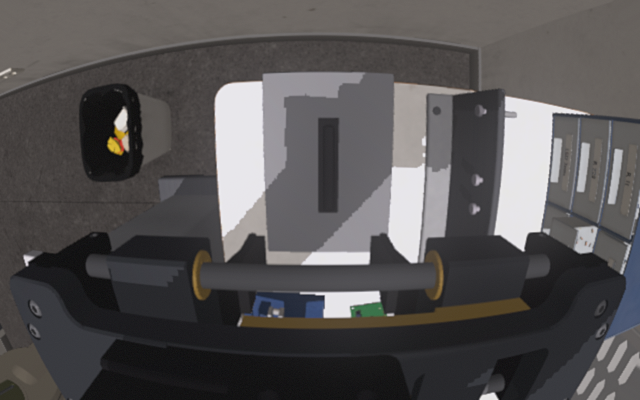

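The lid's corners are about (263,73), (394,73), (396,250) and (267,249), overhanging the bench edge slightly, and the bar spans columns 319–338, rows 118–212.

```bash
python3 - <<'E'
from h import *
import json
st={k:np.array(v) for k,v in json.load(open('pics/w11.json')).items()}
L=at('wrist',[[263.5,73],[394,73],[396,250],[267,249]],.010,st);print('lid',L,L.mean(0))
B=at('wrist',[[319,118],[338,118],[338,212],[319,212]],.036,st);print('bar',B,B.mean(0))
print(at('wrist',[[265,160],[395,160]],.010,st))
g=cv2.imread('pics/w11.png').max(2); print(g[165,305:350].tolist())
E
```

```text
lid [[0.3601 0.4169 0.01  ]
 [0.5029 0.419  0.01  ]
 [0.5163 0.2118 0.01  ]
 [0.3592 0.2117 0.01  ]] [0.4346 0.3148 0.01  ]
bar [[0.4213 0.3658 0.036 ]
 [0.4404 0.366  0.036 ]
 [0.4422 0.2677 0.036 ]
 [0.4221 0.2675 0.036 ]] [0.4315 0.3168 0.036 ]
[[0.361  0.3194 0.01  ]
 [0.5067 0.3213 0.01  ]]
[103, 102, 102, 103, 102, 103, 102, 101, 103, 101, 102, 102, 96, 70, 52, 51, 51, 51, 46, 47, 48, 50, 50, 51, 52, 52, 50, 50, 46, 46, 50, 51, 58, 81, 100, 103, 102, 101, 101, 102, 101, 101, 102, 102, 101]
```

```bash

python3 -m inch '{"translation":[[0.08,0.23,0],[0.08,0.23,-0.4],[0.08,0.23,-0.8],[0.08,0.23,-0.9],[0.08,0.23,-0.9],[0.08,0.23,-0.9]],"rot":[[0.004,-0.015,0],[0.004,-0.015,0],[0.004,-0.015,0],[0.004,-0.015,0],[0.004,-0.015,0],[0.004,-0.015,0]],"jaw":[60,60,60,60,60,60]}'
python3 -m inch '{"translation":[[0,0,-0.3],[0,0,-0.5],[0,0,-0.7],[0,0,-0.8],[0,0,-0.82],[0,0,-0.82]],"rot":[[0,0,0],[0,0,0],[0,0,0],[0,0,0],[0,0,0],[0,0,0]],"jaw":[60,60,60,60,60,60]}'
```

```text
time: 38.7
ee_pos: [0.4328, 0.3152, 0.1095]
eef_rot: [0.707, 0.707, 0.001, -0.0]
ft_force: [0.2, 0.5, 0.4]
width: 0.0601
time: 39.3
ee_pos: [0.4335, 0.3157, 0.0286]
eef_rot: [0.707, 0.707, 0.002, 0.0]
ft_force: [-0.4, 0.2, -0.1]
width: 0.06
```

```bash

python3 -m inch '{"translation":[[-0.01,-0.01,-0.03],[-0.01,-0.01,-0.035],[-0.01,-0.01,-0.035],[-0.01,-0.01,-0.035],[-0.01,-0.01,-0.035],[-0.01,-0.01,-0.035],[-0.01,-0.01,-0.035],[-0.01,-0.01,-0.035],[-0.01,-0.01,-0.035],[-0.01,-0.01,-0.035]],"rot":[[0,0,0],[0,0,0],[0,0,0],[0,0,0],[0,0,0],[0,0,0],[0,0,0],[0,0,0],[0,0,0],[0,0,0]],"jaw":[60,60,5,5,5,5,5,5,5,5]}' 50
python3 -m inch '{"translation":[[0,0,0.1],[0,0,0.3],[0,0,0.6],[0,0,0.9],[0,0,1],[0,0,1],[0,0,1]],"rot":[[0,0,0],[0,0,0],[0,0,0],[0,0,0],[0,0,0],[0,0,0],[0,0,0]],"jaw":[5,5,5,5,5,5,5]}'
```

```text
time: 40.3
ee_pos: [0.4325, 0.3147, 0.0251]
eef_rot: [0.707, 0.707, 0.002, 0.0]
ft_force: [0.0, 0.1, -0.2]
width: 0.0111
time: 41.0
ee_pos: [0.4321, 0.3141, 0.1241]
eef_rot: [0.707, 0.707, 0.001, 0.0]
ft_force: [-0.7, -0.1, -2.2]
width: 0.0117
```

```bash

python3 -m inch '{"translation":[[0.1,0,0.3],[0.2,-0.1,0.6],[0.24,-0.4,0.6],[0.24,-0.7,0.6],[0.24,-1,0.6],[0.24,-1,0.6],[0.24,-1,0.6]],"rot":[[0,0,0],[0,0,0],[0,0,-0.08],[0,0,-0.16],[0,0,-0.24],[0,0,-0.285],[0,0,-0.285]],"jaw":[5,5,5,5,5,5,5]}'
python3 -m inch '{"translation":[[0,-0.2,0],[0,-0.5,0],[0,-0.8,0],[0,-1,0],[0,-1,0],[0,-1,0]],"rot":[[0,0,0],[0,0,0],[0,0,0],[0,0,0],[0,0,0],[0,0,0]],"jaw":[5,5,5,5,5,5]}' >/dev/null
python3 -m inch '{"translation":[[0,-0.2,0],[0,-0.5,0],[0,-0.8,0],[0,-1,0],[0,-1,0],[0,-1,0]],"rot":[[0,0,0],[0,0,0],[0,0,0],[0,0,0],[0,0,0],[0,0,0]],"jaw":[5,5,5,5,5,5]}' >/dev/null
python3 -m inch '{"translation":[[0,-0.2,0],[0,-0.5,0],[0,-0.8,0],[0,-1,0],[0,-1,0],[0,-1,0]],"rot":[[0,0,0],[0,0,0],[0,0,0],[0,0,0],[0,0,0],[0,0,0]],"jaw":[5,5,5,5,5,5]}'
```

```text
time: 41.7
ee_pos: [0.4558, 0.2128, 0.1827]
eef_rot: [0.805, 0.593, -0.0, 0.0]
ft_force: [-0.1, -0.0, -1.7]
width: 0.0116
time: 43.5
ee_pos: [0.4559, -0.0834, 0.1816]
eef_rot: [0.803, 0.595, -0.0, -0.001]
ft_force: [-0.6, 0.2, -2.8]
width: 0.0114
```

```bash

python3 -m inch '{"translation":[[0,-0.2,0],[0,-0.39,0],[0.01,-0.39,-0.3],[0.01,-0.39,-0.6],[0.01,-0.39,-0.72],[0.01,-0.39,-0.72],[0.01,-0.39,-0.72]],"rot":[[0,0,0],[0,0,0],[0,0,0],[0,0,0],[0,0,0],[0,0,0],[0,0,0]],"jaw":[5,5,5,5,5,5,5]}'
python3 - <<'E'
from h import *
import json
st=r.read_state();json.dump({k:np.array(v).tolist() for k,v in st.items()},open('pics/w12.json','w'))
w=eyes.camera('wrist');s=eyes.camera('scene');t=eyes.camera('top')
for n,i in zip('wst',(w,s,t)): cv2.imwrite(f'pics/p12{n}.png',i)
W=cv2.resize(w[50:300,150:550],(800,500))[:330] if 0 else cv2.resize(w[40:260,140:500],(560,342),interpolation=cv2.INTER_CUBIC)
S=cv2.resize(s[160:260,300:430],(390,300)[0:2],interpolation=cv2.INTER_CUBIC)
T=cv2.resize(t[180:290,290:425],None,fx=3,fy=2.3,interpolation=cv2.INTER_CUBIC)
c=np.zeros((600,800,3),np.uint8); c[:342,:560]=W; c[343:343+253,:405]=T[:253]; c[345:545,408:800]=cv2.resize(s[165:245,305:425],(392,200),interpolation=cv2.INTER_CUBIC)
cv2.imwrite('pics/comp12.png',c); print(st['ee_pos'],st['eef_rot'])
E
```

```text
time: 44.2
ee_pos: [0.4577, -0.1215, 0.1106]
eef_rot: [0.803, 0.596, 0.0, -0.001]
ft_force: [0.3, -0.4, -2.1]
width: 0.0113
[ 0.4577 -0.1215  0.1106] [ 0.8029  0.5961  0.0003 -0.001 ]
```

View pics/comp12.png

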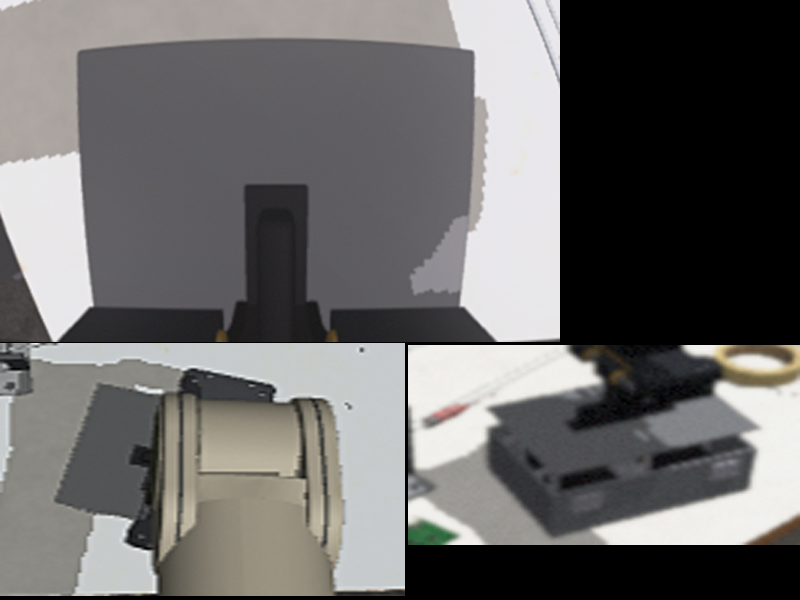

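The wrist view (top) shows the lid level in the grip, its far corners at (78,52) and (474,52) of the crop. The scene view shows it hovering square over the case. Next I'll compute the lid's pose in the hand.

```bash
python3 - <<'E'
from h import *
import json
st={k:np.array(v) for k,v in json.load(open('pics/w12.json')).items()}
k=360/560
P=at('wrist',np.array([[78,52],[474,51],[276,39]])*k+[140,40],.0956,st)
M=Rt.from_quat(st['eef_rot']).as_matrix()
print('in tool',(P-st['ee_pos'])@M)
# scene: lid vs case corners: left corner & front corner & right corner
f=lambda L:np.array(L,float)*[120/392,80/200]+[305,165]-np.array([408*120/392,345*80/200])
print('lid scene',at('scene',f([[488,408],[760,428]]),.0956))
print('case scene',at('scene',f([[489,433],[553,490],[755,443]]),.066))
a=np.radians(-17.1);ex=np.array([np.cos(a),np.sin(a)]);ey=np.array([-ex[1],ex[0]]);c=np.array([.4565,-.122])
for sx,sy in ((1,1),(-1,1),(-1,-1)): print(sx,sy,c+.072*sx*ex+.104*sy*ey)
# sharp case corner in first wrist view under the same calibration kept as reference
E
```

```text
in tool [[ 0.1017 -0.0728  0.0153]
 [ 0.1021  0.0707  0.0151]
 [ 0.1022 -0.001   0.0152]]
lid scene [[ 0.5491 -0.0427  0.0956]
 [ 0.3562 -0.197   0.0956]]
case scene [[ 0.5404 -0.0358  0.066 ]
 [ 0.4234 -0.007   0.066 ]
 [ 0.3629 -0.2038  0.066 ]]
1 1 [ 0.5559 -0.0438]
-1 1 [ 0.4183 -0.0014]
-1 -1 [ 0.3571 -0.2002]
```

```bash

python3 -m inch '{"translation":[[-0.005,0.006,-0.1],[-0.005,0.006,-0.16],[-0.005,0.006,-0.2],[-0.005,0.006,-0.22],[-0.005,0.006,-0.235],[-0.005,0.006,-0.235]],"rot":[[0,0,0],[0,0,0],[0,0,0],[0,0,0],[0,0,0],[0,0,0]],"jaw":[5,5,5,5,5,5]}'
```

```text
time: 44.95
ee_pos: [0.4572, -0.1217, 0.0873]
eef_rot: [0.803, 0.596, 0.0, -0.0]
ft_force: [0.3, 0.0, -1.4]
width: 0.0116
```

```bash

python3 -m inch '{"translation":[[0,0,-0.01],[0,0,-0.02],[0,0,-0.03],[0,0,-0.03],[0,0,-0.03]],"rot":[[0,0,0],[0,0,0],[0,0,0],[0,0,0],[0,0,0]],"jaw":[5,5,5,5,5]}'
```

```text
time: 45.45
ee_pos: [0.4573, -0.1217, 0.085]
eef_rot: [0.803, 0.596, 0.0, -0.0]
ft_force: [-4.3, 0.1, 7.6]
width: 0.0114
```

```bash

python3 -m inch '{"translation":[[0,0,0.01],[0,0,0.01],[0,0,0.01],[0,0,0.01],[0,0,0.3],[0,0,0.6],[0,0,1],[0,0,1]],"rot":[[0,0,0],[0,0,0],[0,0,0],[0,0,0],[0,0,0],[0,0,0],[0,0,0],[0,0,0]],"jaw":[50,50,50,50,60,60,60,60]}'
python3 -m inch '{"translation":[[-0.2,0.3,0.3],[-0.2,0.7,0.6],[-0.2,1,0.6],[-0.2,1,0.6]],"rot":[[0,0,0],[0,0,0],[0,0,0],[0,0,0]],"jaw":[60,60,60,60]}'>/dev/null
python3 -m inch '{"translation":[[0,0.3,0],[0,0.7,0],[0,1,0],[0,1,0]],"rot":[[0,0,0],[0,0,0],[0,0,0],[0,0,0]],"jaw":[60,60,60,60]}'
python3 - <<'E'
from h import *
s=eyes.camera('scene');t=eyes.camera('top');cv2.imwrite('pics/s13.png',s);cv2.imwrite('pics/t13.png',t)
c=np.zeros((600,800,3),np.uint8)
c[:330]=cv2.resize(s[165:250,290:496],(800,330),interpolation=cv2.INTER_CUBIC); c[332:]=cv2.resize(t[170:285,150:493],(800,268),interpolation=cv2.INTER_CUBIC)
cv2.imwrite('pics/comp13.png',c)
# plate edge height check: lid outline at z=.070 in the top view
g=t.max(2);x0,y0,x1,y1=297,190,405,275
E
```

```text
time: 46.25
ee_pos: [0.4599, -0.1221, 0.1897]
eef_rot: [0.803, 0.596, 0.002, 0.003]
ft_force: [1.2, -0.1, -0.4]
width: 0.0586
time: 47.05
ee_pos: [0.4398, 0.0855, 0.25]
eef_rot: [0.8, 0.6, 0.003, 0.003]
ft_force: [0.3, -1.8, 0.6]
width: 0.06
```

View pics/comp13.png

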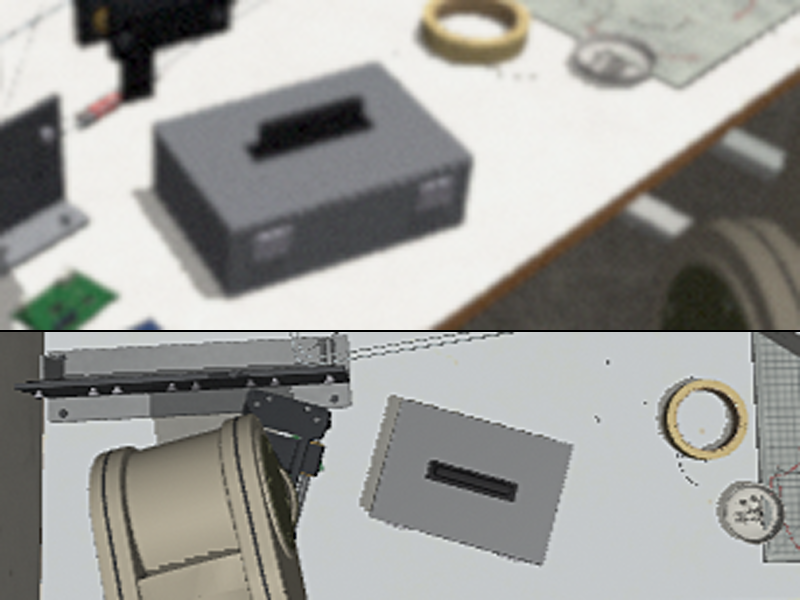

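The lid lies flush on the case on every visible edge, and the stand is empty. I'll check the bystanders numerically, then hand in.

```bash
python3 - <<'E'
from h import *
for a,b in (('pics/scene0.png','pics/s13.png'),('pics/top0.png','pics/t13.png')):
    for f in (a,b):
        h=cv2.cvtColor(cv2.imread(f),cv2.COLOR_BGR2HSV); o=[]
        y0,y1,x0,x1=(150,260,280,440) if 'top' not in f and 't13' not in f else (150,240,250,480)
        for lo,hi in (((45,120,40),(80,255,255)),((0,150,120),(6,255,255)),((15,70,120),(30,255,255))):
            m=cv2.inRange(h,lo,hi)[y0:y1,x0:x1]; q=np.argwhere(m); o.append((len(q),*(q.mean(0).round(1)[::-1]+[x0,y0] if len(q) else ())))
        print(f,o)
# lid edges on the case, wrist/top reference
print(r.read_state()['time']); r.close_job()
E
```

```text
pics/scene0.png [(108, np.float64(306.1), np.float64(243.3)), (0,), (234, np.float64(393.8), np.float64(167.1))]
pics/s13.png [(106, np.float64(306.1), np.float64(243.4)), (0,), (198, np.float64(409.5), np.float64(172.1))]
pics/top0.png [(211, np.float64(275.3), np.float64(222.9)), (35, np.float64(336.6), np.float64(163.0)), (322, np.float64(452.4), np.float64(207.0))]
pics/t13.png [(2, np.float64(282.0), np.float64(220.5)), (34, np.float64(336.9), np.float64(163.0)), (322, np.float64(451.0), np.float64(207.1))]
47.15
the job is handed in; nothing more can be done
```

All four meters are off their studs and standing in the case. The lid is on, and I handed the job in at 47 s of the 210 s allowed.

- **Meters:** The wrist pictures showed all four upright, two abreast in two rows. The last top view showed the stand's studs empty.
- **Lid:** It had been knocked about 45 mm to the left before I reached for it, so I measured its position again before picking it up. It touched down at the expected height, and the lid and case edges coincide in the scene and top views. I saw no gap.
- **Board and screwdriver:** The board did not move in the scene view; in the top view the arm hid it. The screwdriver is within 0.3 px of its first position in the top view, but the scene mask never picked it up.
- **Masking tape, not settled:** The colour masks disagree. In the top view the centroid shifted 1.4 px, about 4 mm, with the same number of mask pixels. In the scene view it shifted about 16 px with fewer pixels, so that mask may have caught other yellow objects or had part of the tape hidden. The arm never went near the tape and the pictures show it lying where it was, but I did not trace the cause of the difference.

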